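# Dose grinding balls from a carousel wheel into the mill jar

## Robot

A 6-joint arm with a two-finger parallel gripper is mounted at the origin on a cart in front of the work surface, level with it; the furniture and walls round the work are solid. World frame = base frame: x ahead of the robot, y to its left, z up, the work surface at z = 0. Lengths are in mm, angles in rad, forces in N, time in s.
With the tool pointing down it reaches from about 425 to 950 mm from the base axis. Payload 14.7 kg.
Tool frame: the origin (TCP) lies midway between the tips of the shut fingers; the grasp point (between the pads) lies 19 mm behind it; z points along the fingers, y is the line along which they close (so a half turn about z gives the same grasp; the last joint's range is limited). The gripper opens to 85 mm and grips with 20 to 120 N. Pads are 22 mm wide; open, the fingers measure 114 mm over their backs; the gripper's body (76 mm by 85 mm) begins 54 mm behind the grasp point. The pads swing forward as they close: fully open they stand 13 mm farther back than shut.
Start: joints at [-1.27, 0.48, 1.596, -0, 1.065, -0.047], TCP at [221.555, -611.069, 231.297] pointing down, gripper open.
Joint ranges: [-2.75, 2.75], [-0.82, 2.05], [0.23, 2.67], [-1.56, 4.7], [0.09, 2.69], [-2.92, 2.92]. Speed limits (rad/s): [1.89, 1.89, 2.39, 3.01, 3.01, 3.01].

## Interface

Orientations are given as a rotation vector (axis times angle).
In Python, from station import ctrl gives the robot as it stands.
- The arm moves only by the tool carry_out, never from a script. Its argument "plan" is one flat list of numbers, 7 for each row, row after row: the turn, a rotation vector about the tool's x, y, z in degrees, then the shift along the tool's x, y, z in cm, then the finger opening in cm, from 0 to 8.54. In form: [ax, ay, az, dx, dy, dz, grip, ax, ay, az, dx, dy, dz, grip, ...]. A call has exactly 5 rows; each row is the pose to reach, as a shift and turn from the pose commanded when the call began, along the tool's axes at that moment; what a row does not reach only later rows make up. A row lasts 1/12 s, in which the tool goes at most 41.7 mm and 7.16 degrees, less where a joint would pass 70% of its speed; a pose out of reach is approached as far as the arm can. A call with a gripper value outside its range is refused whole. The fingers move at their own pace and stop on an object; "grip_force" is the grip in N (left out, the last holds). Time passes only in rows, so rows that repeat a pose let the fingers close, or fill a call up. It gives the time, the measured TCP pose, the force, the opening and the grip force at its end, in the units of the state.
- ctrl.state(): the state, without advancing time (a new reading comes with each control period).
- ctrl.snapshot(name): name is "scene" or "top" or "wrist"; returns a dict with "image" (384x512x3 uint8, red, green, blue), "mtx" (3x3 intrinsics, pixels), "world_from_camera" (4x4, takes a point from camera to world coordinates). Camera axes: x right, y down, z forward; pixel columns grow to the right and rows downward; lengths in mm; the calibration is good to about 2 mm. A picture is of the moment at which its call begins. There is no depth.
- ctrl.close_job(): hands the job in; it is judged then, once.
The state is a dict: "time_s": time; "joint_positions": joint angles; "qvel": joint speeds; "joint_efforts": joint torques, N m; "tcp_pos": TCP position; "eef_rot": TCP orientation; "contact_force": force on the tool from outside, world axes, zero at the start; "wrist_torque": the same for the moment, N m; "grip_width": finger opening in mm; "finger_force": force on a finger pad.
Only numpy, scipy, OpenCV 4.12 (cv2) and the standard library are available. Lean on these libraries where they do the work, as an engineer would, in place of code of your own. Each camera call takes 0.05 s, during which the arm holds its last target. There are 200 camera calls.

## Task

Turn the dispenser's wheel by its peg until the pocket holding the three steel balls sits squarely over the drop hole, and leave it there, so that all three balls run down the chute into the scoop standing in front of it. Then lift the scoop, tip all three balls into the dark round grinding jar, and set the empty scoop back upright on the worktop. Leave the jar where it stands and do not shift the other things on the bench.

Things in the scene. Friction and masses are not known exactly. Their poses are not given: they have to be found in the camera images.
- wheel_axis (a point): Point on the wheel's vertical axis, level with its top face (152 mm up). A fixed white dispenser box 196 x 196 mm has a deck 125 mm up; on it turns a grey wheel, 176 mm across, 25 mm thick, with eight open-bottomed pockets round a hub; one holds the three balls. Axes are the dispenser's: -x to its front, where the chute comes out; z up.
- peg (a point): Gripping point of the wheel's black upright round peg, 16 mm in diameter, 62 mm from the wheel axis. This point is 33 mm above the wheel's top face and 19 mm below the peg's top (204 mm above the worktop). The peg circles with the wheel; being round it can turn in a grip.
- drop_hole (a point): Centre of the drop hole in the deck (46 mm long, 60 mm wide; 125 mm up), 61 mm in front of the wheel axis, hidden under the wheel. A steel chute runs from below it to the front and ends 165 mm in front of the wheel axis, its floor 78 mm and its cheeks 99 mm above the worktop.
- loaded_pocket (a point): Centre of the wheel pocket (about 42 x 43 mm) that holds the balls, 61 mm from the wheel axis; it moves with the wheel and must come over the drop hole. At the start it is 0.95 to 3.14 rad from the hole, either way round. The wheel turns freely both ways without stops, with light friction (about 0.12 N m), and stays where it is left; the eight pockets are 45 degrees apart.
- scoop_center (a point): Centre of the loose open steel scoop (0.15 kg, 66 mm high), 33 mm above its underside. Two flat parallel sides, normal to its y axis, 56 mm apart outside, walls 3 mm: grip across them. Upright back at x = +42 mm from here, flat floor from x = -10 to +42 mm. Axes: -x towards the pouring lip, z up. It starts under the chute, its back 4 mm clear of the chute's end, lip pointing away.
- jar_rim (a point): Centre of the mouth of the grinding jar, a dark steel open cylinder of 100 mm outer diameter, 90 mm inner diameter and 60 mm height, loose, about 0.6 kg, standing on the worktop; this point is 60 mm above its underside.
- ball_1_center (a point): Centre of one of three steel balls of 15 mm diameter, 14 g each.
- ball_2_center (a point): Centre of the second steel ball.
- ball_3_center (a point): Centre of the third steel ball.
- timer: Bystander: white timer 66 x 62 x 17 mm lying loose on the worktop; origin at the centre of its underside.
- amber_bottle: Bystander: amber bottle with a red cap, 48 mm across and 83 mm high, loose; origin at the centre of its underside.
- weigh_jar: Bystander: glass weighing bottle with lid, 46 mm across and 46 mm high, loose; origin at the centre of its underside.
- petri: Bystander: petri dish, 64 mm across and 16 mm high, loose; origin at the centre of its underside.
- scoop_lip (a point): Middle of the scoop's pouring lip: the top edge of its front, which leans outward by 45 degrees; 76 mm from the scoop's centre along its -x and 33 mm above it. Axes as the scoop's.
Not all that is in view belongs to the job. Leave any blue look-alike of the part that bears scoop_center alone.

How it is judged:
By the outcome, as a careful person would: the job done as asked, in the order asked, and still so for the second after the job is handed in, with the robot touching nothing.
It also fails if it takes over 70 s, if anything falls off the work surface, if the arm or the gripper's body presses on something with over 40 N, if the wrist force passes 120 N, or if a joint passes its speed limit or range.

## Working session

There is one attempt and no reset: what is moved stays moved. The work goes in short steps, Python scripts to look and compute and a tool call to move; the robot and the scene stay as the last step left them, time stands still between calls to the robot, and variables do not carry over. Pictures are saved under pics/ and viewed, at most 10 in all, crops included, and the job is handed in when it is done.

Besides the shell and the picture viewer there is one more tool, called after "Request:" by a JSON object that holds its "name" and its "arguments". carry_out: Moves the arm, as the interface text tells. Its arguments: {"type":"object","properties":{"plan":{"type":"array","items":{"type":"number"}},"grip_force":{"type":"number"}},"required":["plan"]}

```bash
mkdir -p pics; ls; python3 - <<'E'
from station import ctrl
import cv2,numpy as np
for n in("scene","top"):
    s=ctrl.snapshot(n); cv2.imwrite(f"pics/{n}0.png",s["image"][:,:,::-1]); np.savez(f"pics/{n}0.npz",**s)
    print(n,s["mtx"].round(1).tolist(),s["world_from_camera"].round(3).tolist())
print(ctrl.state())
E
```

```text
pics
scene [[404.7, 0.0, 252.8], [0.0, 404.7, 192.5], [0.0, 0.0, 1.0]] [[0.722, -0.438, 0.536, -311.257], [-0.692, -0.438, 0.574, -886.143], [-0.016, -0.785, -0.619, 1093.486], [0.0, 0.0, 0.0, 1.0]]
top [[371.6, 0.0, 255.3], [0.0, 371.6, 191.3], [0.0, 0.0, 1.0]] [[-0.022, -0.986, 0.164, 320.443], [-1.0, 0.022, -0.003, 23.608], [-0.001, -0.164, -0.986, 1366.296], [0.0, 0.0, 0.0, 1.0]]
{'time_s': 0.1, 'joint_positions': array([-1.26960952e+00,  4.80783919e-01,  1.59682395e+00,  1.46522689e-05,
        1.06509439e+00, -4.66184757e-02]), 'qvel': array([-6.68563951e-06, -1.95694856e-03, -1.25859563e-03, -2.38209151e-05,
        8.87224833e-04, -1.31027925e-03]), 'joint_efforts': array([-7.86324399e-04, -9.52255940e+01, -4.31044114e+01, -2.37594186e-04,
        5.31816651e-03, -6.77477360e-06]), 'tcp_pos': array([ 221.44401775, -610.71516169,  230.72208501]), 'eef_rot': array([-3.09312431e+00, -5.43380003e-01,  2.01218279e-04]), 'contact_force': array([-0.47245778, -0.21380694, -0.36242839]), 'wrist_torque': array([-0.01803804, -0.00630006,  0.00569071]), 'finger_force': 0.0, 'grip_width': 85.44945256013095}
```

View pics/scene0.png

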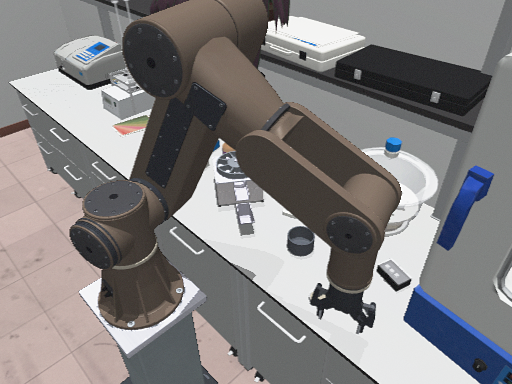

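View pics/top0.png

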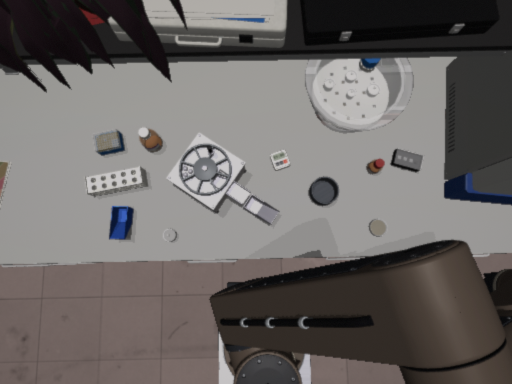

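The scene view is mostly blocked by the arm. In the top view the dispenser wheel is at about (205,170), the chute at (238,193), the steel scoop at (262,210), the jar at (323,192) and the timer at (280,160). There are two scoop candidates: the grey one at (262,210) and the blue one at (121,222). The grey one is meant, because it is steel and stands under the chute. I'll enlarge it to confirm.

```bash
python3 - <<'E'
import cv2
im=cv2.imread("pics/top0.png")[125:230,160:300]
cv2.imwrite("pics/crop1.png",cv2.resize(im,None,fx=5.6,fy=5.6,interpolation=cv2.INTER_CUBIC))
E
```

```text
(no output)
```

View pics/crop1.png

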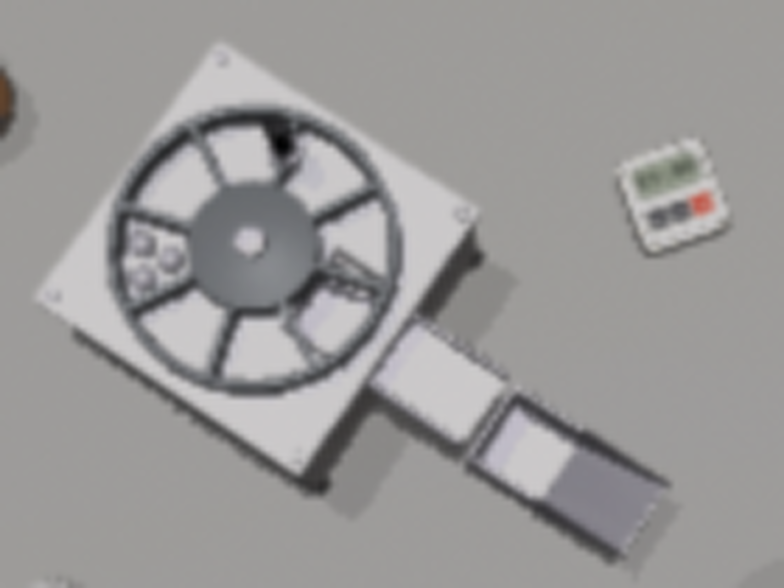

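The crop confirms it. The grey steel scoop stands at the chute's end at crop (570,480), lip to the lower right, and the blue one is the decoy. The balls are in the left pocket at crop (155,258), the peg top is at (280,138), the hub is at (250,242), and the drop hole shows at about (335,310).

```bash
cat > h.py <<'E'
import numpy as np,cv2
def ray(s,px,z):
    K,T=s["mtx"],s["world_from_camera"]; px=np.atleast_2d(px).astype(float)
    d=np.c_[px,np.ones(len(px))]@np.linalg.inv(K).T@T[:3,:3].T
    o=T[:3,3]; return o+d*((z-o[2])/d[:,2])[:,None]
def proj(s,P):
    K,T=s["mtx"],s["world_from_camera"]; c=(np.atleast_2d(P)-T[:3,3])@T[:3,:3]@K.T
    return c[:,:2]/c[:,2:]
def tri(views):  # [(s,px),...]
    A=np.zeros((3,3));b=np.zeros(3)
    for s,p in views:
        o=s["world_from_camera"][:3,3]; d=ray(s,p,0)[0]-o; d/=np.linalg.norm(d)
        M=np.eye(3)-np.outer(d,d); A+=M;b+=M@o
    return np.linalg.solve(A,b)
E
python3 - <<'E'
from h import *
np.set_printoptions(precision=1,suppress=True)
s=dict(np.load("pics/top0.npz"))
c=lambda *p:160*np.array([[1,0]])+np.array([[0,125]])+(np.array(p)+.5)/5.6-.5
dc=ray(s,c((222,42),(478,212),(302,475),(38,295)),125); print("deck",dc,dc.mean(0))
print("side dir",[np.degrees(np.arctan2(*(v[1::-1]))) for v in (dc[0]-dc[1],dc[3]-dc[2],dc[3]-dc[0],dc[2]-dc[1])])
print("wheel",ray(s,c((255,249)),152))
b=ray(s,c((145,243),(172,258),(145,280)),133);print("balls",b,b.mean(0))
print("peg",ray(s,c((281,136)),204))
print("chute end",ray(s,c((505,390),(465,443)),99))
print("scoop back",ray(s,c((517,398),(470,465)),66),"lip",ray(s,c((668,488),(615,560)),66))
im=s["image"].astype(int);m=((im.sum(2)<260)).astype(np.uint8)
m[:, :300]=0;m[:,350:]=0;m[:170]=0;m[215:]=0
p=np.argwhere(m)[:,::-1]; (e,r)=cv2.minEnclosingCircle(p.astype(np.float32))
print("jar",e,r,ray(s,e,60),ray(s,e,30), "timer",ray(s,(280,160),10))
E
```

```text
deck [[739.8 210.6 125. ]
 [627.8  53.6 125. ]
 [468.2 162.  125. ]
 [581.9 322.2 125. ]] [604.4 187.1 125. ]
side dir [np.float64(54.51034324074336), np.float64(54.625773375120914), np.float64(144.74954147974105), np.float64(145.81813852389908)]
wheel [[601.4 186.5 152. ]]
balls [[611.  255.9 133. ]
 [601.3 239.4 133. ]
 [588.1 255.7 133. ]] [600.1 250.3 133. ]
peg [[655.8 164.5 204. ]]
chute end [[521.2  39.5  99. ]
 [488.8  64.7  99. ]]
scoop back [[521.1  32.5  66. ]
 [479.2  62.9  66. ]] lip [[461.9 -61.1  66. ]
 [417.5 -26.5  66. ]]
jar (323.3224182128906, 191.28504943847656) 14.919129371643066 [[ 532.1 -222.2   60. ]] [[ 537.  -227.8   30. ]] timer [[662.7 -75.3  10. ]]
```

Request:
{"name": "carry_out", "arguments": {"plan": [0,0,-34.8,14,-12,-7.5,8.5,0,0,-34.8,14,-12,-7.5,8.5,0,0,-34.8,14,-12,-7.5,8.5,0,0,-34.8,14,-12,-7.5,8.5,0,0,-34.8,14,-12,-7.5,8.5]}}

```text
time_s: 0.52
tcp_pos: [313.1, -448.1, 307.1]
eef_rot: [-2.785, -1.453, -0.001]
contact_force: [1.2, -1.6, 0.2]
grip_width: 84.8
finger_force: 0.0
```

Request:
{"name": "carry_out", "arguments": {"plan": [0,0,0,20,-2,0,6,0,0,0,20,-2,0,6,0,0,0,20,-2,0,6,0,0,0,20,-2,0,6,0,0,0,20,-2,0,6]}}

```text
time_s: 0.93
tcp_pos: [412.0, -273.2, 306.3]
eef_rot: [-2.79, -1.444, -0.0]
contact_force: [0.7, -0.2, -0.3]
grip_width: 59.7
finger_force: 0.0
```

Request:
{"name": "carry_out", "arguments": {"plan": [0,0,0,20,-2,0,6,0,0,0,20,-2,0,6,0,0,0,20,-2,0,6,0,0,0,20,-2,0,6,0,0,0,20,-2,0,6]}}

```text
time_s: 1.35
tcp_pos: [511.4, -98.2, 306.2]
eef_rot: [-2.789, -1.445, -0.0]
contact_force: [-0.1, -1.0, 0.7]
grip_width: 60.2
finger_force: 0.0
```

```bash
python3 - <<'E'
from station import ctrl
import cv2,numpy as np
np.set_printoptions(precision=3,suppress=True)
for n in("wrist","scene"):
    s=ctrl.snapshot(n); np.savez(f"pics/{n}1.npz",**s)
    cv2.imwrite(f"pics/{n}1.png",s["image"][:,:,::-1])
    print(s["world_from_camera"].round(2).tolist())
st=ctrl.state();print(st["tcp_pos"],st["eef_rot"],st["joint_positions"])
E
```

```text
[[0.82, -0.55, -0.18, 556.5], [-0.58, -0.78, -0.26, -32.32], [-0.0, 0.31, -0.95, 449.51], [0.0, 0.0, 0.0, 1.0]]
[[0.72, -0.44, 0.54, -311.26], [-0.69, -0.44, 0.57, -886.14], [-0.02, -0.79, -0.62, 1093.49], [0.0, 0.0, 0.0, 1.0]]
[512.37  -96.839 306.058] [-2.786 -1.449 -0.001] [-0.246  0.225  1.792  0.001  1.124  0.365]
```

View pics/wrist1.png

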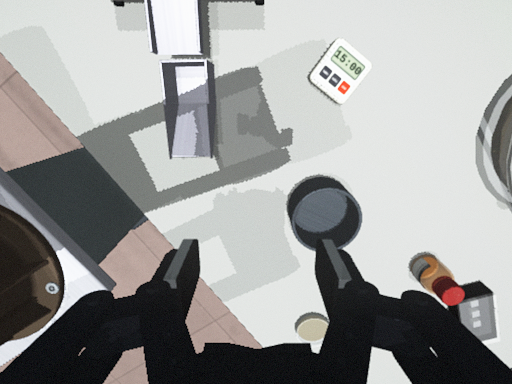

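The wrist view shows the scoop with its back edge at about (162–208,60) and lip at about (170–213,157), the jar rim at about (325,213), and the timer at (340,70). I'll move on towards the wheel.

Request:
{"name": "carry_out", "arguments": {"plan": [0,0,0,19,-2,0,6,0,0,0,19,-2,0,6,0,0,0,19,-2,0,6,0,0,0,19,-2,0,6,0,0,0,19,-2,0,6]}}

```text
time_s: 1.87
tcp_pos: [605.2, 68.7, 306.0]
eef_rot: [-2.789, -1.445, -0.001]
contact_force: [-0.6, -0.8, 0.2]
grip_width: 59.8
finger_force: 0.0
```

```bash
python3 - <<'E'
from station import ctrl
import cv2,numpy as np
from h import *
np.set_printoptions(precision=3,suppress=True)
s=ctrl.snapshot("wrist"); np.savez("pics/wrist2.npz",**s)
cv2.imwrite("pics/wrist2.png",s["image"][:,:,::-1])
st=ctrl.state();print(st["tcp_pos"],st["eef_rot"],st["joint_positions"])
w=dict(np.load("pics/wrist1.npz"))
print("jar",ray(w,(325,213),60),"scoop back",ray(w,[(162,61),(213,61)],66),"lip",ray(w,[(170,157),(213,157)],66))
E
```

```text
[606.515  70.958 305.741] [-2.788 -1.446 -0.002] [0.066 0.36  1.6   0.002 1.181 0.679]
jar [[ 541.152 -219.096   60.   ]] scoop back [[484.532  59.421  66.   ]
 [533.541  24.954  66.   ]] lip [[417.864 -33.764  66.   ]
 [463.362 -65.759  66.   ]]
```

View pics/wrist2.png

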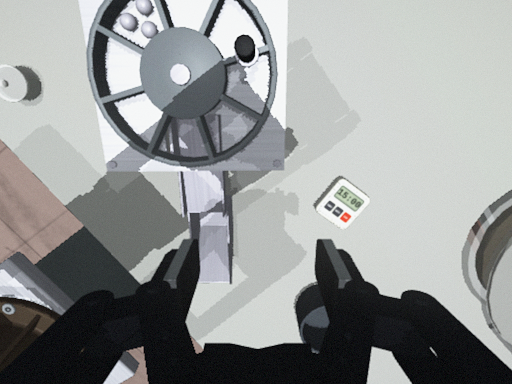

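The wrist view shows the peg top at (245,46), the hub cap at (180,74) and the balls at (128–150,5–30). I'll triangulate these against the top view.

```bash
python3 - <<'E'
from h import *
np.set_printoptions(precision=1,suppress=True)
t=dict(np.load("pics/top0.npz"));w=dict(np.load("pics/wrist2.npz"))
c=lambda p:np.array([160,125])+(np.array(p)+.5)/5.6-.5
im=w["image"].astype(int).sum(2); m=(im<100); m[75:]=0; m[:, :225]=0; m[:,275:]=0
ys,xs=np.nonzero(m); print("black",xs.min(),xs.max(),ys.min(),ys.max(),np.mean(xs),np.mean(ys))
pt=(xs.mean(),ys.min()+ (xs.max()-xs.min())/2)
print("peg",tri([(t,c((281,136))),(w,pt)]), "plane204",ray(w,pt,204))
P=tri([(t,c((250,241))),(w,(180,74))]);print("hubcap",P)
axis=ray(w,(180,74),P[2])[0]
for zz in(152,160,170):print(zz,ray(w,(180,74),zz),ray(t,c((250,241)),zz))
print("balls",ray(w,[(128,21),(144,5),(149,30)],133),ray(w,[(128,21),(144,5),(149,30)],133).mean(0))
E
```

```text
black 226 270 0 74 248.31372549019608 42.89705882352941
peg [675.9 179.8 143.1] plane204 [[672.5 177.2 204. ]]
hubcap [603.1 186.6 165.1]
152 [[600.9 187.7 152. ]] [[606.4 189.5 152. ]]
160 [[602.2 186.3 160. ]] [[604.5 188.4 160. ]]
170 [[603.9 184.5 170. ]] [[602.1 187.1 170. ]]
balls [[587.6 254.7 133. ]
 [608.6 256.  133. ]
 [598.6 237.8 133. ]] [598.3 249.5 133. ]
```

```bash
python3 - <<'E'
from h import *
np.set_printoptions(precision=1,suppress=True)
t=dict(np.load("pics/top0.npz"));w=dict(np.load("pics/wrist2.npz"))
c=lambda p:np.array([160,125])+(np.array(p)+.5)/5.6-.5
im=w["image"].astype(int).sum(2); m=(im<60).astype(np.uint8); m[75:]=0
n,l,st,ce=cv2.connectedComponentsWithStats(m)
i=l[46,245]; print(i,st[i],ce[i])
for p in((245,46),(244,44)): print("peg",tri([(t,c((281,136))),(w,p)]),ray(w,p,204))
cv2.imwrite("pics/crop2.png",np.hstack([cv2.resize(w["image"][20:80,205:285,::-1],(400,300),interpolation=2),cv2.resize(t["image"][140:170,190:230,::-1],(400,300),interpolation=2)]))
E
```

```text
0 [     0      0    512    384 196517] [255.5 191.6]
peg [662.3 167.9 181.7] [[661.3 165.7 204. ]]
peg [662.4 168.7 181.5] [[661.5 167.2 204. ]]
```

View pics/crop2.png

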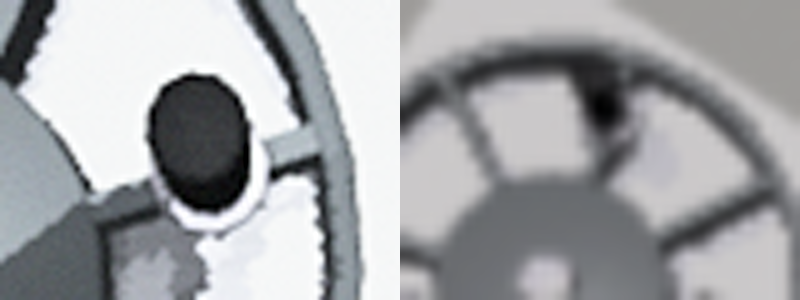

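Triangulated positions:
- Peg top: wrist (244.4,44.4), which is about (661.5,167) at z 204, with radius 61.4 mm and angle −19°.
- Balls: at angle about 93.6°, so the peg is on a spoke 112.5° from them.
- Turn: the wheel has to go +141.5° (CCW), with the peg ending at about 122.4°.

Request:
{"name": "carry_out", "arguments": {"plan": [0,0,0,11,-1.0,3,5,0,0,0,11,-1.0,3,5,0,0,0,11,-1.0,3,5,0,0,0,11,-1.0,3,5,0,0,0,11,-1.0,3,5]}}

```text
time_s: 2.33
tcp_pos: [659.1, 162.0, 274.8]
eef_rot: [-2.788, -1.446, 0.004]
contact_force: [-0.2, -0.3, 0.3]
grip_width: 50.1
finger_force: 0.0
```

Request:
{"name": "carry_out", "arguments": {"plan": [0,0,0,0,0,3.5,5,0,0,0,0,0,7,5,0,0,0,0,0,11,5,0,0,0,0,0,11,5,0,0,0,0,0,11,5]}}

```text
time_s: 2.75
tcp_pos: [658.0, 159.8, 165.6]
eef_rot: [-2.79, -1.442, 0.006]
contact_force: [-0.9, 0.4, 0.4]
grip_width: 49.8
finger_force: 0.0
```

Request:
{"name": "carry_out", "arguments": {"plan": [0,0,0,0,0,0,1,0,0,0,0,0,0,1,0,0,0,0,0,0,1,0,0,0,0,0,0,1,0,0,0,0,0,0,1], "grip_force": 40}}

```text
time_s: 3.17
tcp_pos: [659.5, 161.8, 169.2]
eef_rot: [-2.79, -1.444, -0.003]
contact_force: [-9.4, 1.0, 15.0]
grip_width: 15.1
finger_force: 39.3
```

```bash
python3 - <<'E'
from station import ctrl
import cv2,numpy as np
np.set_printoptions(precision=3,suppress=True)
s=ctrl.snapshot("wrist"); np.savez("pics/wrist3.npz",**s)
cv2.imwrite("pics/wrist3.png",s["image"][:,:,::-1])
t=ctrl.snapshot("top"); np.savez("pics/top3.npz",**t)
st=ctrl.state();print({k:st[k] for k in st if k!='joint_efforts'})
E
```

```text
{'time_s': 3.2667, 'joint_positions': array([0.196, 0.58 , 1.585, 0.001, 0.975, 0.811]), 'qvel': array([-0.   , -0.002, -0.002, -0.001,  0.001, -0.001]), 'tcp_pos': array([659.436, 161.798, 169.229]), 'eef_rot': array([2.79 , 1.444, 0.003]), 'contact_force': array([-8.795,  0.921, 14.906]), 'wrist_torque': array([0.333, 1.604, 0.114]), 'finger_force': 39.261354804039, 'grip_width': 14.732531128772138}
```

View pics/wrist3.png

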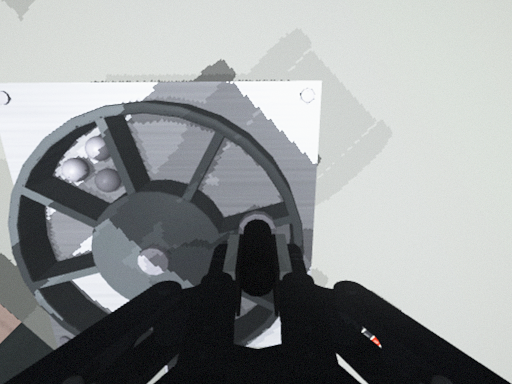

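The peg is between the pads, about 5 mm off along tool x, and the balls are at (75–107,148–180). Next I'll work out the arc.

```bash
python3 -c "
import numpy as np
a=np.radians(np.linspace(-19,122.4,21));P=6.2*np.c_[np.cos(a),np.sin(a)]
u=np.radians(54.75);X=np.c_[P@[np.cos(u),np.sin(u)],P@[np.sin(u),-np.cos(u)]]
for k in range(4):print((X[5*k+1:5*k+6]-X[5*k]).round(2).tolist())
"
```

```text
[[0.72, -0.26], [1.4, -0.6], [2.04, -1.03], [2.61, -1.53], [3.12, -2.1]]
[[0.44, -0.63], [0.79, -1.3], [1.06, -2.02], [1.24, -2.76], [1.33, -3.52]]
[[-0.01, -0.76], [-0.11, -1.52], [-0.3, -2.26], [-0.58, -2.97], [-0.95, -3.64]]
[[-0.45, -0.62], [-0.97, -1.18], [-1.55, -1.67], [-2.2, -2.09], [-2.88, -2.42]]
```

Request:
{"name": "carry_out", "arguments": {"plan": [0,0,0,0.72,-0.26,0,1,0,0,0,1.4,-0.6,0,1,0,0,0,2.04,-1.03,0,1,0,0,0,2.61,-1.53,0,1,0,0,0,3.12,-2.1,0,1]}}

```text
time_s: 3.68
tcp_pos: [663.9, 199.0, 169.3]
eef_rot: [2.787, 1.443, 0.012]
contact_force: [16.2, -4.3, -4.4]
grip_width: 14.8
finger_force: 39.0
```

Request:
{"name": "carry_out", "arguments": {"plan": [0,0,0,0.44,-0.63,0,1,0,0,0,0.79,-1.3,0,1,0,0,0,1.06,-2.02,0,1,0,0,0,1.24,-2.76,0,1,0,0,0,1.33,-3.52,0,1]}}

```text
time_s: 4.1
tcp_pos: [642.9, 231.6, 169.5]
eef_rot: [2.788, 1.444, 0.014]
contact_force: [3.8, -6.4, -1.6]
grip_width: 14.7
finger_force: 40.4
```

Request:
{"name": "carry_out", "arguments": {"plan": [0,0,0,-0.01,-0.76,0,1,0,0,0,-0.11,-1.52,0,1,0,0,0,-0.3,-2.26,0,1,0,0,0,-0.58,-2.97,0,1,0,0,0,-0.95,-3.64,0,1]}}

```text
time_s: 4.52
tcp_pos: [606.4, 244.1, 169.2]
eef_rot: [2.788, 1.444, 0.01]
contact_force: [5.7, -6.0, 8.2]
grip_width: 15.2
finger_force: 42.3
```

```bash
python3 - <<'E'
from station import ctrl
import cv2,numpy as np
np.set_printoptions(precision=3,suppress=True)
s=ctrl.snapshot("wrist"); np.savez("pics/wrist4.npz",**s)
cv2.imwrite("pics/wrist4.png",s["image"][:,:,::-1])
st=ctrl.state();print({k:st[k] for k in st if k!='joint_efforts'})
E
```

```text
{'time_s': 4.5667, 'joint_positions': array([ 0.337,  0.543,  1.655, -0.001,  0.938,  0.953]), 'qvel': array([-0.007,  0.009, -0.021,  0.003,  0.012, -0.013]), 'tcp_pos': array([604.985, 244.104, 169.254]), 'eef_rot': array([2.788, 1.445, 0.008]), 'contact_force': array([ 2.853, -2.157,  3.969]), 'wrist_torque': array([-0.318, -0.439,  0.383]), 'finger_force': 41.43700182437897, 'grip_width': 14.650929156947049}
```

View pics/wrist4.png

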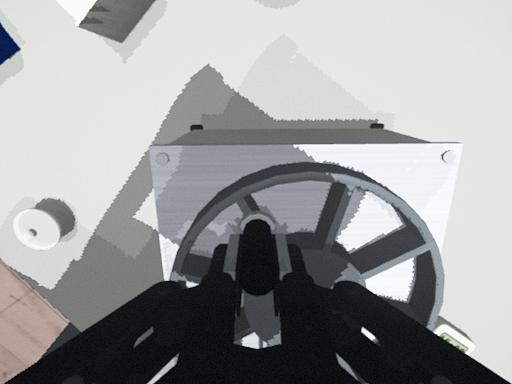

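The grip is holding: the peg is at (257,230) and the wheel is moving with it. I'll make the last arc, then check the angle.

Request:
{"name": "carry_out", "arguments": {"plan": [0,0,0,-0.45,-0.62,0,1,0,0,0,-0.97,-1.18,0,1,0,0,0,-1.55,-1.67,0,1,0,0,0,-2.2,-2.09,0,1,0,0,0,-2.88,-2.42,0,1]}}

```text
time_s: 4.98
tcp_pos: [569.9, 234.6, 169.1]
eef_rot: [2.789, 1.444, 0.01]
contact_force: [6.3, -4.2, 4.6]
grip_width: 14.8
finger_force: 41.8
```

```bash
python3 - <<'E'
from station import ctrl
from h import *
np.set_printoptions(precision=2,suppress=True)
s=ctrl.snapshot("top"); np.savez("pics/top5.npz",**s)
a=ctrl.snapshot("scene"); np.savez("pics/scene5.npz",**a)
st=ctrl.state();print({k:st[k] for k in ("tcp_pos","contact_force","grip_width","joint_positions")})
c1=cv2.resize(s["image"][125:230,160:300,::-1],(800,600),interpolation=2)
cv2.imwrite("pics/top5.png",c1)
E
```

```text
{'tcp_pos': array([568.99, 234.04, 169.15]), 'contact_force': array([ 1.72, -1.65,  7.17]), 'grip_width': 14.519310503909931, 'joint_positions': array([ 0.34,  0.5 ,  1.74, -0.  ,  0.9 ,  0.96])}
```

View pics/top5.png

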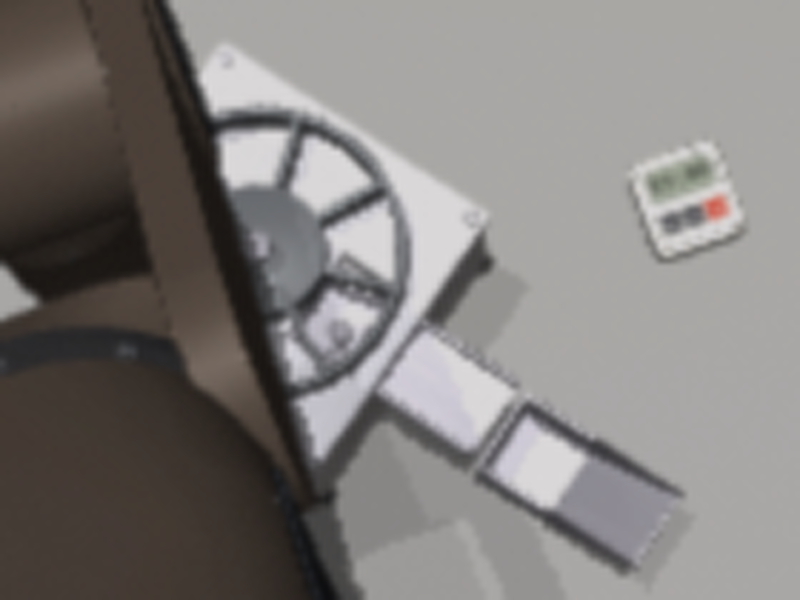

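One ball is visible in the open pocket over the hole at crop (340,335), with the others already gone or hidden by the arm. I'll release, lift and move clear, then check the wheel's phase numerically.

Request:
{"name": "carry_out", "arguments": {"plan": [0,0,0,0,0,0,4.5,0,0,0,0,0,0,4.5,0,0,0,0,0,0,4.5,0,0,0,0,0,-3,4.5,0,0,0,0,0,-6,4.5]}}

```text
time_s: 5.5
tcp_pos: [566.4, 233.5, 225.7]
eef_rot: [-2.79, -1.444, 0.006]
contact_force: [1.0, -0.2, 0.8]
grip_width: 45.4
finger_force: 0.0
```

Request:
{"name": "carry_out", "arguments": {"plan": [0,0,0,0,0,-4,4.5,0,0,0,0,0,-8,8.5,0,0,0,-3,3,-8,8.5,0,0,0,-6,6,-8,8.5,0,0,0,-6,6,-8,8.5]}}

```text
time_s: 5.92
tcp_pos: [582.9, 145.2, 307.3]
eef_rot: [2.789, 1.44, 0.001]
contact_force: [0.7, -1.2, -0.2]
grip_width: 84.9
finger_force: 0.0
```

Request:
{"name": "carry_out", "arguments": {"plan": [0,0,0,-6,6.2,0,8.5,0,0,0,-6,6.2,0,8.5,0,0,0,-6,6.2,0,8.5,0,0,0,-6,6.2,0,8.5,0,0,0,-6,6.2,0,8.5]}}

```text
time_s: 6.33
tcp_pos: [597.8, 65.4, 306.3]
eef_rot: [-2.791, -1.442, 0.0]
contact_force: [1.0, -0.1, -0.3]
grip_width: 84.9
finger_force: 0.0
```

```bash
cat > ph.py <<'E'
from h import *
def phase(s,ax=(603.5,187)):
    im=cv2.cvtColor(s["image"],cv2.COLOR_RGB2GRAY); th=np.radians(np.arange(0,360,.5)); out=[]
    prof=[]
    for r in range(50,76,3):
        p=proj(s,np.c_[ax[0]+r*np.cos(th),ax[1]+r*np.sin(th),np.full(len(th),152.)]).astype(np.float32)
        prof.append(cv2.remap(im,p[:,0].copy(),p[:,1].copy(),1)[:,0].astype(float))
    return np.degrees(th),np.array(prof)
E
python3 - <<'E'
from station import ctrl
from ph import *
np.set_printoptions(precision=1,suppress=True)
s=ctrl.snapshot("wrist"); np.savez("pics/wrist6.npz",**s)
cv2.imwrite("pics/wrist6.png",s["image"][:,:,::-1])
t=ctrl.snapshot("top"); np.savez("pics/top6.npz",**t)
st=ctrl.state();print(st["tcp_pos"],st["eef_rot"])
for n,q in(("top0",dict(np.load("pics/top0.npz"))),("wrist2",dict(np.load("pics/wrist2.npz"))),("top6",t),("wrist6",s)):
    th,p=phase(q); m=np.median(p,0); 
    m=m-np.median(m); e=(m<-25)
    ph=np.angle(np.sum(e*np.exp(8j*np.radians(th))))/8
    print(n,"spoke phase mod45",np.degrees(ph)%45, "expected", (54.9+22.5)%45)
    print((m.reshape(-1,10).mean(1)).astype(int).tolist())
E
```

```text
[597.7  66.5 306.3] [-2.8 -1.4  0. ]
top0 spoke phase mod45 26.30375414598867 expected 32.400000000000006
[14, 14, 14, 11, -23, -55, -7, 12, 13, 13, 14, 13, 10, -15, -79, -66, -26, -26, -34, -15, -31, -40, -44, -95, -76, -3, 11, 14, 14, 14, 11, -27, -91, -39, 8, 13, 14, 14, 13, 9, -34, -52, -7, 6, 8, 9, 10, -17, -72, -90, -71, -56, -17, 11, 14, 13, 7, -30, -105, -58, 2, 13, 11, 5, 2, -6, -33, -77, -130, -141, -57, 8]
wrist2 spoke phase mod45 27.802091200770338 expected 32.400000000000006
[89, 89, 88, 48, -95, 29, 88, -53, -157, -157, -157, -157, -157, -157, -96, -9, 10, 31, 77, 11, 26, 51, 37, -15, 67, 86, 88, 87, 88, 88, 88, 86, -7, -2, 81, 89, 89, 89, 89, 60, -5, -75, -94, -61, -78, -40, -32, -39, -37, -51, -92, -80, -41, -24, -7, 2, 5, -7, -60, -63, -9, -7, -3, 60, 81, 77, 52, -85, -96, -97, -23, 89]
top6 spoke phase mod45 7.214142931922673 expected 32.400000000000006
[-52, -52, -51, -33, -5, 0, 0, 0, 0, 0, 0, 0, 1, 6, 13, 7, 46, 74, 76, 48, 2, 0, 0, 0, 0, 0, 0, 0, 0, 1, 2, 0, -16, -15, -5, -4, -3, -2, -1, -2, -1, -2, -2, -3, -3, -5, -6, -5, 2, -6, -37, -52, -57, -50, -33, -35, -30, -32, -37, -22, 59, 134, 142, 143, 143, 142, 134, 94, 27, 61, 20, -43]
wrist6 spoke phase mod45 30.837106426369324 expected 32.400000000000006
[97, 97, 97, 91, -94, -147, -147, -147, -147, -147, -147, -147, -147, -147, -147, -147, -147, -36, 95, 95, 94, 85, -15, -138, -136, -70, 81, 87, 93, 96, 96, 96, 59, -47, 57, 95, 97, 97, 97, 94, 19, -28, -86, -71, -73, -47, -30, -31, -29, -29, -61, -91, -43, -14, 0, 1, 0, 0, -29, -62, -12, 34, 98, 97, 98, 98, 97, 21, 0, 89, 97, 97]
```

Request:
{"name": "carry_out", "arguments": {"plan": [0,0,0,-17,0,0,8.5,0,0,0,-17,0,0,8.5,0,0,0,-17,0,0,8.5,0,0,0,-17,0,0,8.5,0,0,0,-17,0,0,8.5]}}

```text
time_s: 6.85
tcp_pos: [496.2, -75.9, 306.4]
eef_rot: [2.79, 1.443, -0.003]
contact_force: [2.7, 0.4, 0.3]
grip_width: 85.1
finger_force: 0.0
```

```bash
python3 - <<'E'
from station import ctrl
from ph import *
np.set_printoptions(precision=1,suppress=True)
s=ctrl.snapshot("wrist"); np.savez("pics/wrist7.npz",**s)
t=ctrl.snapshot("top"); np.savez("pics/top7.npz",**t)
st=ctrl.state();print(st["tcp_pos"],st["eef_rot"],st["joint_positions"])
def rect(q,cx,cy,z,half,n):
    g=np.linspace(-half,half,n); X,Y=np.meshgrid(g,g[::-1])
    p=proj(q,np.c_[X.ravel()+cx,Y.ravel()+cy,np.full(n*n,z)]).astype(np.float32).reshape(n,n,2)
    return cv2.remap(q["image"],p[...,0].copy(),p[...,1].copy(),cv2.INTER_CUBIC)[:,:,::-1].copy()
w=rect(t,603.5,187,152,100,300); w6=rect(dict(np.load("pics/wrist6.npz")),603.5,187,152,100,300); w0=rect(dict(np.load("pics/top0.npz")),603.5,187,152,100,300)
for I in(w,w6):
    for k in range(8):
        a=np.radians(32.4+45*k); d=np.array([np.cos(a),-np.sin(a)])
        cv2.line(I,tuple((150+d*60).astype(int).tolist()),tuple((150+d*128).astype(int).tolist()),(0,0,255),1)
    cv2.circle(I,(150,150),132,(0,255,0),1)
sc=rect(s,481,10,33,85,300)
top=np.hstack([w,w6]);bot=np.hstack([sc,w0]); cv2.imwrite("pics/mont7.png",np.vstack([top,bot]))
E
```

```text
[499.2 -73.5 306.7] [2.8 1.4 0. ] [-0.2  0.2  1.8  0.   1.1  0.4]
```

View pics/mont7.png

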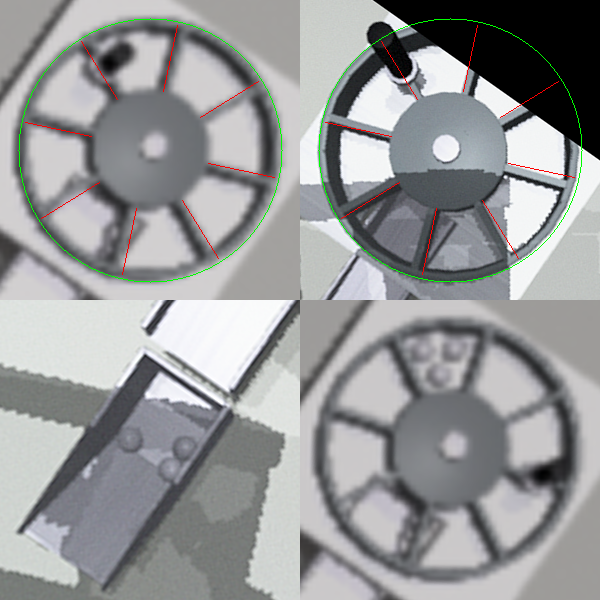

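All three balls are in the scoop at montage (130–185,438–470), and the wheel's spokes lie on the expected lines. I'll check the phase numerically and fit the arm's geometry for the pour pose.

```bash
python3 - <<'E'
from station import ctrl
from ph import *
from scipy.optimize import least_squares
from scipy.spatial.transform import Rotation as R
np.set_printoptions(precision=3,suppress=True)
q=dict(np.load("pics/top7.npz"))
for n in("top0","top7"):
    q=dict(np.load(f"pics/{n}.npz")); th,p=phase(q,(604.5,188.4)); m=p[2:7].mean(0); m=np.clip(m-np.median(m),-60,0)
    ok=~(((th>205)&(th<268))|((th>325)if n=="top0" else((th>100)&(th<140)))|((th>60)&(th<120) if n=="top0" else False))
    A=np.c_[np.cos(8*np.radians(th)),np.sin(8*np.radians(th)),np.ones(len(th)),np.cos(np.radians(th)),np.sin(np.radians(th))][ok]
    c=np.linalg.lstsq(A,-m[ok],rcond=None)[0]; print(n,(np.degrees(np.arctan2(c[1],c[0]))/8)%45)
st=ctrl.state()
D=[([-1.2696,.48078,1.59682,0,1.06509],[221.444,-610.715,230.72]),([-.246,.225,1.792,0.001,1.124],[512.37,-96.839,306.058]),
([.066,.360,1.6,.002,1.181],[606.515,70.958,305.741]),([.34,.50,1.74,0,.90],[568.99,234.04,169.15]),([.196,.58,1.585,.001,.975],[659.44,161.8,169.23]),(st["joint_positions"][:5].tolist(),st["tcp_pos"].tolist())]
def f(x):
    o=[]
    for j,t in D:
        a,b=j[1],j[1]+j[2]; r=x[0]+x[1]*np.sin(a)+x[2]*np.sin(b); z=x[3]+x[1]*np.cos(a)+x[2]*np.cos(b)
        o+=[r-np.hypot(t[0],t[1]),z-t[2]]
    return o
s=least_squares(f,[50,450,450,200]);print(s.x,s.fun)
print(st["joint_positions"],st["tcp_pos"])
E
```

```text
top0 26.611841241438484
top7 28.900456359016744
[ -5.076 580.155 440.845 -68.881] [-0.964  0.805  0.602  0.349 -3.479  1.064  3.583 -2.38  -0.855  0.361
  1.113 -0.199]
[-0.206  0.199  1.826  0.     1.116  0.41 ] [499.154 -73.512 306.714]
```

```bash
python3 - <<'E'
from ph import *
np.set_printoptions(precision=1,suppress=True)
for n,g,bad in(("top0",26.5,[]),("wrist2",26.5,[]),("top7",31,[]),("wrist6",31,[])):
    q=dict(np.load(f"pics/{n}.npz")); th,p=phase(q,(603.5,187)); m=p[2:8].mean(0); rows=[];T=[]
    for k in range(8):
        c=g+45*k; d=(th-c+180)%360-180; w=abs(d)<14; o=np.argsort(d[w]);dd=d[w][o]; v=m[w][o]
        base=np.minimum.reduce([np.full(len(v),np.percentile(v,80))]); dep=np.clip(base-v-.3*(base-v.min()),0,None)
        off=(dep*dd).sum()/dep.sum(); T.append((c%360,round(off,1),int(base-v.min()),round(dep.astype(bool).sum()*.5,1)))
    print(n,T)
    ok=[t for t in T if t[3]<13 and t[2]>25 and abs(t[1])<9 ]
    a=np.radians([t[0] for t in ok]); A=np.c_[np.ones(len(a)),-np.sin(a),np.cos(a)]
    s=np.linalg.lstsq(A,[t[1] for t in ok],rcond=None)[0]; print(len(ok),"phase",g+s[0],"shift mm",s[1:]*np.pi/180*62, "res",A@s-[t[1] for t in ok])
E
```

```text
Traceback (most recent call last):
TypeError: only length-1 arrays can be converted to Python scalars
```

```bash
python3 - <<'E'
from ph import *
np.set_printoptions(precision=1,suppress=True)
for n,g in(("top0",26.5),("wrist2",26.5),("top7",31),("wrist6",31)):
    q=dict(np.load(f"pics/{n}.npz")); th,p=phase(q,(603.5,187)); m=p[2:8].mean(0); T=[]
    for k in range(8):
        c=g+45*k; d=(th-c+180)%360-180; w=abs(d)<14; dd=d[w]; v=m[w]
        base=np.percentile(v,80); dep=np.clip(base-v-.3*(base-v.min()),0,None)
        T.append((c%360,float((dep*dd).sum()/max(dep.sum(),1e-6)),float(base-v.min()),float((dep>0).sum()*.5)))
    T=np.array(T);print(n);print(T.T)
    ok=T[(T[:,3]<13)&(T[:,2]>25)]
    a=np.radians(ok[:,0]); A=np.c_[np.ones(len(a)),-np.sin(a),np.cos(a)]
    s=np.linalg.lstsq(A,ok[:,1],rcond=None)[0]; print(len(ok),"phase",g+s[0],"shift",s[1:]*np.pi/180*62,"res",A@s-ok[:,1])
E
```

```text
top0
[[ 26.5  71.5 116.5 161.5 206.5 251.5 296.5 341.5]
 [ -0.2   2.6   2.6   1.2  -1.   -4.6  -3.4   3.5]
 [ 72.2 108.9  90.8 118.4  68.5  64.3 130.7 121. ]
 [  9.   13.5   9.5  10.5  10.5  17.5  12.   15. ]]
5 phase 25.970555780597063 shift [-3.1 -1.1] res [ 0.1 -0.1  0.1  0.1 -0.1]
wrist2
[[ 26.5  71.5 116.5 161.5 206.5 251.5 296.5 341.5]
 [  1.8  -3.3  -2.1   3.    4.8   2.1  -1.2   2.6]
 [171.4 103.7 143.9 184.  139.5  75.3  86.7 130.6]
 [ 20.   18.5  10.    7.   16.5   9.5   8.5  20.5]]
4 phase 24.83701499635097 shift [ 2.9 -5.7] res [ 0.4 -0.5  0.5 -0.4]
top7
[[ 31.   76.  121.  166.  211.  256.  301.  346. ]
 [ -1.3   0.9  -6.4  -0.2  -3.9  -5.8  -4.9  -3.6]
 [ 60.4 115.9  74.1 120.6  64.7 105.9 137.5 113.5]
 [  9.   11.   14.5  11.5  12.   18.   12.   11. ]]
6 phase 28.83874452850793 shift [-3.5 -0.7] res [ 0.3 -0.  -0.5  0.6 -0.4 -0. ]
wrist6
[[ 31.   76.  121.  166.  211.  256.  301.  346. ]
 [  5.8  -5.6  -0.5   1.6   4.8  -0.   -5.   -6.2]
 [ 37.2  81.2 167.  195.4 121.1  75.4 145.9 206.3]
 [ 16.   20.   15.5   7.   18.    9.   18.    6.5]]
3 phase 28.69614816350211 shift [ 1.4 -4.7] res [ 0. -0.  0.]
```

The wheel went from phase 26.0° to 28.8° instead of 32.4°, so it is about 3.5° short because the peg slipped in the pads. I'll re-grip the peg with the fingers closing tangentially at the target angle, which centres it.

Request:
{"name": "carry_out", "arguments": {"plan": [0,0,-33.8,14.8,-6.1,0,5,0,0,-33.8,14.8,-6.1,0,5,0,0,-33.8,14.8,-6.1,0,5,0,0,-33.8,14.8,-6.1,0,5,0,0,-33.8,14.8,-6.1,0,5]}}

```text
time_s: 7.37
tcp_pos: [536.7, 90.2, 306.2]
eef_rot: [-2.236, -2.206, -0.003]
contact_force: [-1.2, -0.4, -0.4]
grip_width: 50.2
finger_force: 0.0
```

Request:
{"name": "carry_out", "arguments": {"plan": [0,0,-33.8,15.8,3.2,0,5,0,0,-33.8,15.8,3.2,0,5,0,0,-33.8,15.8,3.2,0,5,0,0,-33.8,15.8,3.2,0,5,0,0,-33.8,15.8,3.2,0,5]}}

```text
time_s: 7.78
tcp_pos: [571.9, 248.3, 305.8]
eef_rot: [-1.498, -2.761, -0.004]
contact_force: [-1.8, -0.4, 0.4]
grip_width: 49.7
finger_force: 0.0
```

Request:
{"name": "carry_out", "arguments": {"plan": [0,0,0,0,0,0,5,0,0,0,0,0,0,5,0,0,0,0,0,0,5,0,0,0,0,0,0,5,0,0,0,0,0,0,5]}}

```text
time_s: 8.2
tcp_pos: [571.4, 239.2, 306.5]
eef_rot: [1.519, 2.75, 0.0]
contact_force: [-0.2, 0.3, 0.9]
grip_width: 50.4
finger_force: 0.0
```

```bash
cat > mv.py <<'E'
import sys,numpy as np
from station import ctrl
from scipy.spatial.transform import Rotation as R
# args: x y z xaz [tilt] : target TCP, tool x azimuth, tilt about tool y (deg)
def target(az,tilt=0):
    a=np.radians(az); B=np.c_[[np.cos(a),np.sin(a),0],[np.sin(a),-np.cos(a),0],[0,0,-1]]
    return B@R.from_euler('y',tilt,degrees=True).as_matrix()
if __name__=="__main__":
    v=[float(x) for x in sys.argv[1:]]; st=ctrl.state(); M=R.from_rotvec(st["eef_rot"]).as_matrix()
    G=target(v[3],v[4] if len(v)>4 else 0)
    print("turn",np.degrees(R.from_matrix(M.T@G).as_rotvec()).round(1),"shift cm",(M.T@(np.array(v[:3])-st["tcp_pos"])/10).round(2),"tcp",st["tcp_pos"].round(1),"F",st["contact_force"].round(1),"j",st["joint_positions"].round(2),"w",round(st["grip_width"],1),"t",st["time_s"])
E
python3 mv.py 570.3 239.4 166 122.4
```

```text
turn [ 0.   0.  -0.2] shift cm [ 0.07 -0.09 14.05] tcp [571.4 239.2 306.5] F [-0.2  0.3  0.9] j [ 0.35  0.37  1.58 -0.    1.19 -0.21] w 50.4 t 8.2
```

Request:
{"name": "carry_out", "arguments": {"plan": [0,0,0,0.1,-0.1,4,5,0,0,0,0.1,-0.1,8,5,0,0,0,0.1,-0.1,11,5,0,0,0,0.1,-0.1,13.9,5,0,0,0,0.1,-0.1,13.9,5]}}

```text
time_s: 8.62
tcp_pos: [567.2, 238.4, 162.3]
eef_rot: [-1.516, -2.746, 0.009]
contact_force: [-1.8, -1.1, -1.3]
grip_width: 50.3
finger_force: 0.0
```

Request:
{"name": "carry_out", "arguments": {"plan": [0,0,0,0,0,0,3,0,0,0,0,0,0,2,0,0,0,0,0,0,1,0,0,0,0,0,0,1,0,0,0,0,0,0,1], "grip_force": 30}}

```text
time_s: 9.03
tcp_pos: [571.5, 240.5, 169.6]
eef_rot: [1.514, 2.75, 0.004]
contact_force: [0.5, -0.8, 8.9]
grip_width: 15.2
finger_force: 29.9
```

```bash
python3 mv.py 570.3 239.4 166 122.4
```

```text
turn [ 0.2  0.1 -0.1] shift cm [-0.03 -0.16  0.36] tcp [571.5 240.5 169.6] F [ 0.5 -0.8  8.9] j [ 0.35  0.5   1.73 -0.    0.9  -0.21] w 15.2 t 9.0333
```

Request:
{"name": "carry_out", "arguments": {"plan": [0,0,0,0,-0.1,0,1,0,0,0,0,-0.2,0,1,0,0,0,0,-0.2,0,1,0,0,0,0,-0.2,0,4,0,0,0,0,-0.2,0,4.5]}}

```text
time_s: 9.45
tcp_pos: [568.7, 239.2, 168.4]
eef_rot: [1.515, 2.751, 0.002]
contact_force: [-0.4, -0.2, 0.4]
grip_width: 38.6
finger_force: 0.0
```

Request:
{"name": "carry_out", "arguments": {"plan": [0,0,0,0,0,0,4.5,0,0,0,0,0,-4,4.5,0,0,0,0,0,-8,4.5,0,0,0,0,0,-12,4.5,0,0,0,0,0,-14,4.5]}}

```text
time_s: 9.87
tcp_pos: [569.4, 239.5, 312.3]
eef_rot: [1.514, 2.749, 0.006]
contact_force: [1.5, -0.6, -0.5]
grip_width: 44.8
finger_force: 0.0
```

```bash
python3 mv.py 525 75 308 88.6
```

```text
turn [ 0.3 -0.  33.7] shift cm [-11.52 -12.55   0.38] tcp [569.4 239.5 312.3] F [ 1.5 -0.6 -0.5] j [ 0.35  0.36  1.58  0.    1.2  -0.22] w 44.8 t 9.8667
```

Request:
{"name": "carry_out", "arguments": {"plan": [0,0,33.7,-11.5,-12.5,0,8.5,0,0,33.7,-11.5,-12.5,0,8.5,0,0,33.7,-11.5,-12.5,0,8.5,0,0,33.7,-11.5,-12.5,0,8.5,0,0,33.7,-11.5,-12.5,0,8.5]}}

```text
time_s: 10.28
tcp_pos: [522.0, 70.0, 307.5]
eef_rot: [2.258, 2.184, -0.003]
contact_force: [1.3, 0.7, 1.1]
grip_width: 85.1
finger_force: 0.0
```

Request:
{"name": "carry_out", "arguments": {"plan": [0,0,33.8,-7.3,-4.8,0,8.5,0,0,33.8,-7.3,-4.8,0,8.5,0,0,33.8,-7.3,-4.8,0,8.5,0,0,33.8,-7.3,-4.8,0,8.5,0,0,33.8,-7.3,-4.8,0,8.5]}}

```text
time_s: 10.7
tcp_pos: [473.9, 2.4, 307.7]
eef_rot: [2.795, 1.434, 0.0]
contact_force: [0.3, 0.5, 0.4]
grip_width: 85.2
finger_force: 0.0
```

```bash
python3 - <<'E'
from station import ctrl
from ph import *
np.set_printoptions(precision=1,suppress=True)
q=ctrl.snapshot("top"); np.savez("pics/top8.npz",**q)
s=ctrl.snapshot("wrist"); np.savez("pics/wrist8.npz",**s)
g=31; th,p=phase(q,(603.5,187)); m=p[2:8].mean(0); T=[]
for k in range(8):
    c=g+45*k; d=(th-c+180)%360-180; w=abs(d)<14; dd=d[w]; v=m[w]
    base=np.percentile(v,80); dep=np.clip(base-v-.3*(base-v.min()),0,None)
    T.append((c%360,float((dep*dd).sum()/max(dep.sum(),1e-6)),float(base-v.min()),float((dep>0).sum()*.5)))
T=np.array(T);print(T.T)
ok=T[(T[:,3]<13)&(T[:,2]>25)]
a=np.radians(ok[:,0]); A=np.c_[np.ones(len(a)),-np.sin(a),np.cos(a)]
s=np.linalg.lstsq(A,ok[:,1],rcond=None)[0]; print(len(ok),"phase",g+s[0],"shift",s[1:]*np.pi/180*62,"res",A@s-ok[:,1])
E
python3 mv.py 475 2.7 22 54.8
```

```text
[[ 31.   76.  121.  166.  211.  256.  301.  346. ]
 [  2.    3.5  -4.1   2.4  -2.3   1.3  -4.6  -1. ]
 [ 62.8 113.5  62.  116.8  68.1  16.2 136.4 116. ]
 [  9.5  10.5  17.5  10.5  13.5  16.   18.   11. ]]
4 phase 31.758001083132147 shift [-3.5 -0.9] res [-0.3  0.2 -0.1  0.1]
turn [ 0.  -0.  -0.1] shift cm [1.000e-02 7.000e-02 2.855e+01] tcp [474.3   3.  307.5] F [-0.8  0.9  0.2] j [-0.06  0.15  1.88  0.    1.11  0.56] w 84.6 t 10.8
```

The wheel phase is now 31.8°, within 1° of the target. I'll descend on the scoop.

Request:
{"name": "carry_out", "arguments": {"plan": [0,0,0,0,0.1,20,8.5,0,0,0,0,0.1,20,8.5,0,0,0,0,0.1,20,8.5,0,0,0,0,0.1,20,8.5,0,0,0,0,0.1,20,8.5]}}

```text
time_s: 11.22
tcp_pos: [474.4, 2.9, 105.0]
eef_rot: [-2.785, -1.453, 0.001]
contact_force: [0.5, -0.6, -0.2]
grip_width: 85.1
finger_force: 0.0
```

```bash
python3 mv.py 475 2.7 22 54.8
```

```text
turn [-0.   0.   0.3] shift cm [0.02 0.07 8.3 ] tcp [474.4   2.9 105. ] F [ 0.5 -0.6 -0.2] j [-0.06  0.43  2.11 -0.    0.61  0.55] w 85.1 t 11.2167
```

Request:
{"name": "carry_out", "arguments": {"plan": [0,0,0.3,0,0.1,3,8.5,0,0,0.3,0,0.1,6,8.5,0,0,0.3,0,0.1,8.1,8.5,0,0,0.3,0,0.1,8.1,8.5,0,0,0.3,0,0.1,8.1,8.5]}}

```text
time_s: 11.63
tcp_pos: [475.4, 2.3, 25.8]
eef_rot: [-2.789, -1.442, 0.004]
contact_force: [0.9, 0.5, 0.5]
grip_width: 85.1
finger_force: 0.0
```

Request:
{"name": "carry_out", "arguments": {"plan": [0,0,0,0,0,0,6.5,0,0,0,0,0,0,6,0,0,0,0,0,0,5.4,0,0,0,0,0,0,5.2,0,0,0,0,0,0,5], "grip_force": 35}}

```text
time_s: 12.05
tcp_pos: [477.1, 2.1, 27.9]
eef_rot: [2.791, 1.439, 0.004]
contact_force: [-1.6, 1.1, 11.2]
grip_width: 55.8
finger_force: 34.6
```

```bash
python3 mv.py 475 2.7 130 54.8
```

```text
turn [ 0.1 -0.1 -0.2] shift cm [ -0.06  -0.19 -10.21] tcp [477.1   2.1  27.9] F [-1.6  1.1 11.2] j [-0.06  0.57  2.15  0.    0.42  0.56] w 55.8 t 12.05
```

Request:
{"name": "carry_out", "arguments": {"plan": [0,0,0,0,0,-1,5,0,0,0,0,0,-3,5,0,0,0,0,0,-6,5,0,0,0,0,0,-9,5,0,0,0,0,0,-12,5], "grip_force": 50}}

```text
time_s: 12.47
tcp_pos: [475.8, 2.1, 148.9]
eef_rot: [2.792, 1.439, 0.001]
contact_force: [0.2, 0.2, -2.1]
grip_width: 55.5
finger_force: 53.4
```

```bash
cat > ik.py <<'E'
from h import *; from mv import target
from scipy.spatial.transform import Rotation as R
LIP=np.array([-64.5,0,-38.])
def tcp_for_lip(lip,az,tilt): return np.array(lip)-target(az,tilt)@LIP
def ik(p,M,Lt=300.):
    w=p-Lt*M[:,2]; j1=np.arctan2(w[1],w[0]); r=np.hypot(w[0],w[1])+5; z=w[2]-(Lt-69); D=np.hypot(r,z)
    j3=np.pi-np.arccos((580.**2+441**2-D*D)/(2*580*441)); j2=np.arctan2(r,z)-np.arccos((580.**2+D*D-441**2)/(2*580*D))
    A=(R.from_euler('z',j1)*R.from_euler('y',j2+j3)).inv()*R.from_matrix(M)*R.from_euler('z',-np.pi/2)
    return np.r_[j1,j2,j3,A.as_euler('ZYZ')]
E
python3 - <<'E'
from ik import *
np.set_printoptions(precision=2,suppress=True)
from station import ctrl
st=ctrl.state();print(st["tcp_pos"],st["joint_positions"],ik(st["tcp_pos"],R.from_rotvec(st["eef_rot"]).as_matrix()))
for n,box in(("wrist1",(275,165,375,262)),("top0",(300,170,350,215))):
    s=dict(np.load(f"pics/{n}.npz")); im=s["image"].astype(int); x0,y0,x1,y1=box
    m=np.zeros(im.shape[:2],np.uint8); m[y0:y1,x0:x1]=(im[y0:y1,x0:x1].sum(2)<(330 if n=="wrist1" else 260))
    k,l,stt,ce=cv2.connectedComponentsWithStats(m); i=1+np.argmax(stt[1:,4]); c=max(cv2.findContours((l==i).astype(np.uint8),0,1)[0],key=cv2.contourArea)[:,0]
    W=ray(s,c,60)[:,:2]; cam=s["world_from_camera"][:2,3]; u=W.mean(0)-cam;u/=np.linalg.norm(u); v=np.array([-u[1],u[0]])
    a=W@u; b=W@v; ctr=u*(a.max()-50)+v*(b.max()+b.min())/2; print(n,stt[i],ctr,"extent",a.max()-a.min(),b.max()-b.min())
jar=np.array([537,-220])
h=np.array([.576,.817])
for az in(54.8,40,70):
  for t in(0,30,45,60,75):
    a=np.radians(az); lip=np.r_[jar+20*np.array([np.cos(a),np.sin(a)]),68]
    p=tcp_for_lip(lip,az,t); print(az,t,p.round(0),ik(p,target(az,t)))
E
```

```text
[475.77   2.11 148.87] [-0.06  0.35  2.07  0.    0.72  0.56] [ 0.    0.33  2.09 -0.    0.72  0.62]
wrist1 [ 287  176   75   86 4380] [ 533.58 -257.23] extent 145.98288877475204 97.65175282495886
top0 [309 177  29  29 658] [ 536.11 -224.4 ] extent 108.28031136781664 95.10862322009899
54.8 0 [ 586. -151.   30.] [-0.25  0.66  1.87  0.    0.62  0.36]
54.8 30 [ 592. -142.   67.] [-0.48  0.63  1.95  0.88  0.7  -0.6 ]
54.8 45 [ 590. -144.   87.] [-0.6   0.67  1.97  1.14  0.89 -0.91]
54.8 60 [ 586. -150.  105.] [-0.69  0.74  1.98  1.27  1.13 -1.1 ]
54.8 75 [ 579. -160.  120.] [-0.77  0.85  1.97  1.34  1.37 -1.24]
40 0 [ 602. -166.   30.] [-0.27  0.68  1.82 -0.    0.64  0.6 ]
40 30 [ 610. -159.   67.] [-0.48  0.61  1.99  1.02  0.57 -0.49]
40 45 [ 608. -161.   87.] [-0.59  0.64  2.05  1.38  0.76 -0.92]
40 60 [ 602. -165.  105.] [-0.69  0.71  2.09  1.55  1.02 -1.17]
40 75 [ 593. -173.  120.] [-0.77  0.82  2.1   1.61  1.29 -1.34]
70 0 [ 566. -141.   30.] [-0.24  0.64  1.92 -0.    0.59  0.11]
70 30 [ 569. -131.   67.] [-0.48  0.64  1.92  0.75  0.81 -0.72]
70 45 [ 569. -133.   87.] [-0.59  0.7   1.9   0.93  1.03 -0.94]
70 60 [ 566. -140.  105.] [-0.68  0.78  1.87  1.04  1.26 -1.08]
70 75 [ 562. -151.  120.] [-0.74  0.88  1.83  1.11  1.49 -1.17]
```

The jar is at about (537,−222). Every pour pose down to 75° tilt is within the joint ranges, so I'll move over to it gently.

Request:
{"name": "carry_out", "arguments": {"plan": [0,0,0,-0.3,1,-0.3,5,0,0,0,-0.9,3,-1,5,0,0,0,-1.6,5.2,-2,5,0,0,0,-2.3,7.6,-3,5,0,0,0,-3.0,9.9,-4,5]}}

```text
time_s: 12.88
tcp_pos: [539.9, -80.9, 187.8]
eef_rot: [2.792, 1.44, 0.001]
contact_force: [1.0, 0.5, -2.8]
grip_width: 55.7
finger_force: 53.7
```

Request:
{"name": "carry_out", "arguments": {"plan": [0,0,0,-0.7,2.2,0,5,0,0,0,-1.4,4.5,0,5,0,0,0,-1.9,6.3,0,5,0,0,0,-2.3,7.5,0,5,0,0,0,-2.4,7.9,0,5]}}

```text
time_s: 13.3
tcp_pos: [590.6, -146.8, 186.8]
eef_rot: [2.792, 1.438, 0.001]
contact_force: [-0.2, -0.3, -2.6]
grip_width: 55.6
finger_force: 53.8
```

```bash
cat > pour.py <<'E'
import sys; from ik import *; from station import ctrl
np.set_printoptions(precision=2,suppress=True)
# tilt target(s), lip z, per row, relative to the pose now
z0,t0,n=[float(x) for x in sys.argv[1:4]]; jar=np.array([537,-222]); az=54.8; a=np.radians(az)
st=ctrl.state(); M=R.from_rotvec(st["eef_rot"]).as_matrix(); L=st["tcp_pos"]+M@LIP
print("lip now",L,"j",st["joint_positions"],"F",st["contact_force"],"w",st["grip_width"])
tip=np.r_[jar+20*np.array([np.cos(a),np.sin(a)]),z0]; t1=-np.degrees(np.arcsin(np.clip(-M[2,0],-1,1))); t1=np.degrees(np.arctan2(M[2,0],-M[2,2]))
for k in range(1,int(n)+1):
    f=k/n; G=target(az,t1+(t0-t1)*f); p=L+(tip-L)*f-G@LIP
    print(np.degrees(R.from_matrix(M.T@G).as_rotvec()).round(1),(M.T@(p-st["tcp_pos"])/10).round(2))
E
python3 pour.py 100 32 5
```

```text
lip now [ 553.08 -199.24  224.74] j [-0.29  0.47  1.74 -0.    0.93  0.33] F [-0.21 -0.27 -2.64] w 55.55278529744352
[ 0.1  6.4 -0.3] [ 0.23 -0.04  1.75]
[ 0.1 12.8 -0.3] [ 0.37 -0.05  3.47]
[ 0.1 19.2 -0.3] [ 0.42 -0.05  5.15]
[ 0.1 25.6 -0.3] [ 0.38 -0.05  6.82]
[ 0.1 32.  -0.3] [ 0.24 -0.05  8.48]
```

Request:
{"name": "carry_out", "arguments": {"plan": [0.1,6.4,-0.3,0.2,0,1.75,5,0.1,12.8,-0.3,0.4,0,3.5,5,0.1,19.2,-0.3,0.4,0,5.1,5,0.1,25.6,-0.3,0.4,0,6.8,5,0.1,32,-0.3,0.2,0,8.5,5]}}

```text
time_s: 13.72
tcp_pos: [590.6, -141.3, 108.6]
eef_rot: [-2.524, -1.315, -0.626]
contact_force: [0.2, 1.2, -2.6]
grip_width: 55.4
finger_force: 53.8
```

```bash
python3 pour.py 75 48 5
```

```text
lip now [ 547.8  -202.62  111.93] j [-0.58  0.59  1.92  0.74  0.77 -0.55] F [ 0.21  1.23 -2.63] w 55.41488577354448
[-0.3  4.   0.1] [-0.13  0.08  0.17]
[-0.3  8.   0.1] [-0.3   0.13  0.33]
[-0.3 12.   0.1] [-0.5   0.18  0.47]
[-0.3 16.   0.1] [-0.73  0.23  0.6 ]
[-0.4 20.   0.1] [-1.    0.27  0.73]
```

Request:
{"name": "carry_out", "arguments": {"plan": [0,3,0,0,0,0,5,0,6,0,-0.1,0,0,5,0,9,0,-0.1,0.1,0,5,0,9,0,-0.1,0.1,0,5,0,9,0,-0.1,0.1,0,5]}}

```text
time_s: 14.13
tcp_pos: [590.0, -142.8, 107.1]
eef_rot: [-2.422, -1.257, -0.797]
contact_force: [0.2, -0.1, -2.0]
grip_width: 55.7
finger_force: 53.8
```

```bash
python3 pour.py 68 60 5
```

```text
lip now [ 547.34 -203.78   99.09] j [-0.67  0.64  1.94  0.91  0.86 -0.77] F [ 0.17 -0.11 -2.05] w 55.72428507455386
[-0.5  4.7 -0.1] [-0.1   0.07 -0.05]
[-0.5  9.3 -0.1] [-0.24  0.11 -0.12]
[-0.5 14.  -0.2] [-0.43  0.15 -0.21]
[-0.5 18.7 -0.2] [-0.66  0.19 -0.31]
[-0.5 23.3 -0.2] [-0.95  0.23 -0.42]
```

Request:
{"name": "carry_out", "arguments": {"plan": [-0.5,4.7,0,-0.1,0.1,0,5,-0.5,9.3,-0.1,-0.2,0.1,-0.1,5,-0.5,14,-0.2,-0.4,0.15,-0.2,5,-0.5,18.7,-0.2,-0.7,0.2,-0.3,5,-0.5,23.3,-0.2,-1,0.2,-0.4,5]}}

```text
time_s: 14.55
tcp_pos: [586.7, -152.1, 105.5]
eef_rot: [-2.111, -1.1, -1.224]
contact_force: [0.4, 0.7, -2.3]
grip_width: 55.3
finger_force: 53.8
```

```bash
python3 pour.py 66 78 5
```

```text
lip now [ 549.4  -205.42   68.48] j [-0.86  0.84  1.93  1.15  1.17 -1.18] F [ 0.38  0.67 -2.33] w 55.29512302380146
[-0.1  3.6  0.2] [ 0.17  0.02 -0.4 ]
[-0.1  7.1  0.2] [ 0.32  0.   -0.81]
[-0.1 10.7  0.2] [ 0.44 -0.01 -1.23]
[-0.1 14.3  0.2] [ 0.54 -0.02 -1.66]
[-0.1 17.9  0.2] [ 0.61 -0.03 -2.1 ]
```

Request:
{"name": "carry_out", "arguments": {"plan": [0,3.6,0.2,0.17,0,-0.4,5,0,7.1,0.2,0.3,0,-0.8,5,0,10.7,0.2,0.45,0,-1.2,5,0,14.3,0.2,0.55,0,-1.65,5,0,17.9,0.2,0.6,0,-2.1,5]}}

```text
time_s: 14.97
tcp_pos: [577.6, -164.1, 120.9]
eef_rot: [-1.839, -0.955, -1.487]
contact_force: [1.2, 0.2, -2.4]
grip_width: 56.1
finger_force: 54.0
```

Request:
{"name": "carry_out", "arguments": {"plan": [0,0,0,0,0,0,5,0,0,0,0,0,0,5,0,0,0,0,0,0,5,0,0,0,0,0,0,5,0,0,0,0,0,0,5]}}

```text
time_s: 15.38
tcp_pos: [577.9, -164.4, 121.0]
eef_rot: [-1.843, -0.955, -1.487]
contact_force: [0.3, -1.1, -1.4]
grip_width: 55.6
finger_force: 54.0
```

```bash
python3 pour.py 66 82 5
```

```text
lip now [ 548.64 -205.84   65.92] j [-0.95  1.01  1.87  1.19  1.45 -1.32] F [ 0.29 -1.09 -1.36] w 55.56110741919493
[-0.1  0.8 -0. ] [ 0.06 -0.   -0.09]
[-0.1  1.7 -0. ] [ 0.11 -0.01 -0.19]
[-0.1  2.5 -0. ] [ 0.16 -0.01 -0.28]
[-0.1  3.3 -0. ] [ 0.22 -0.02 -0.37]
[-0.1  4.1 -0. ] [ 0.27 -0.02 -0.47]
```

Request:
{"name": "carry_out", "arguments": {"plan": [0,4,0,0.25,0,-0.4,5,0,4,0,0.25,0,-0.4,5,0,4,0,0.25,0,-0.4,5,0,4,0,0.25,0,-0.4,5,0,4,0,0.25,0,-0.4,5]}}

```text
time_s: 15.8
tcp_pos: [575.8, -167.5, 123.7]
eef_rot: [-1.779, -0.921, -1.542]
contact_force: [0.7, 0.9, -2.6]
grip_width: 55.5
finger_force: 54.0
```

```bash
python3 pour.py 140 50 5
```

```text
lip now [ 548.75 -205.69   65.27] j [-0.96  1.05  1.85  1.2   1.51 -1.34] F [ 0.72  0.94 -2.57] w 55.45030279773441
[-0.  -6.4 -0.1] [ 1.02 -0.02  0.48]
[ -0.  -12.7  -0.1] [ 1.96 -0.02  0.9 ]
[ -0.  -19.1  -0.1] [ 2.84 -0.03  1.26]
[ -0.  -25.5  -0.1] [ 3.65 -0.03  1.55]
[ -0.  -31.9  -0.1] [ 4.42 -0.04  1.76]
```

Request:
{"name": "carry_out", "arguments": {"plan": [0,-6.4,0,1,0,0.5,5,0,-12.7,0,2,0,0.9,5,0,-19.1,0,2.85,0,1.25,5,0,-25.5,0,3.65,0,1.55,5,0,-31.9,0,4.4,0,1.75,5]}}

```text
time_s: 16.22
tcp_pos: [589.3, -149.1, 165.9]
eef_rot: [-2.262, -1.169, -1.048]
contact_force: [0.5, 0.6, -2.1]
grip_width: 55.3
finger_force: 53.9
```

```bash
python3 pour.py 210 16 5; python3 mv.py 590 -80 190 54.8 20
```

```text
lip now [ 548.46 -206.73  141.26] j [-0.78  0.64  1.93  1.03  1.08 -0.92] F [ 0.52  0.56 -2.09] w 55.32744051833816
[ 0.1 -6.7 -0.1] [ 0.57 -0.03 -0.14]
[  0.1 -13.5  -0.1] [ 1.06 -0.04 -0.35]
[  0.1 -20.2  -0.1] [ 1.47 -0.05 -0.63]
[  0.1 -27.   -0.1] [ 1.82 -0.06 -0.99]
[  0.1 -33.7  -0.1] [ 2.11 -0.07 -1.43]
turn [  0.1 -29.7  -0.1] shift cm [ 5.51 -3.94  2.77] tcp [ 589.3 -149.1  165.9] F [ 0.5  0.6 -2.1] j [-0.78  0.64  1.93  1.03  1.08 -0.92] w 55.3 t 16.2167
```

Request:
{"name": "carry_out", "arguments": {"plan": [0,-6.7,0,0.6,0,-0.15,5,0,-13.5,0,1.05,0,-0.35,5,0,-20.2,0,1.5,0,-0.65,5,0,-27,0,1.8,0,-1,5,0,-33.7,0,2.1,0,-1.4,5]}}

```text
time_s: 16.63
tcp_pos: [591.3, -146.3, 191.4]
eef_rot: [-2.649, -1.372, -0.392]
contact_force: [-0.7, 1.1, -3.0]
grip_width: 55.6
finger_force: 53.9
```

```bash
python3 mv.py 570 -110 190 54.8 0
```

```text
turn [  0.1 -16.8  -0. ] shift cm [ 1.62 -3.84  0.63] tcp [ 591.3 -146.3  191.4] F [-0.7  1.1 -3. ] j [-0.47  0.44  1.82  0.38  0.87 -0.1 ] w 55.6 t 16.6333
```

Request:
{"name": "carry_out", "arguments": {"plan": [0,-6,0,0.5,-1,0.2,5,0,-12,0,1,-2,0.4,5,0,-16.8,0,1.6,-3,0.6,5,0,-16.8,0,1.6,-3.8,0.6,5,0,-16.8,0,1.6,-3.8,0.6,5]}}

```text
time_s: 17.05
tcp_pos: [568.5, -107.4, 188.4]
eef_rot: [-2.781, -1.449, -0.004]
contact_force: [0.4, -0.6, -2.6]
grip_width: 55.2
finger_force: 53.8
```

```bash
python3 - <<'E'
from station import ctrl
from ik import *
np.set_printoptions(precision=1,suppress=True)
t=ctrl.snapshot("top"); np.savez("pics/top9.npz",**t); w=ctrl.snapshot("wrist"); np.savez("pics/wrist9.npz",**w)
o=dict(np.load("pics/top0.npz"))
g=lambda s:cv2.cvtColor(s["image"],cv2.COLOR_RGB2GRAY).astype(int)[180:205,311:336]
print(g(o)[4:22:2,::2]);print(g(t)[4:22:2,::2])
# scoop floor and jar mouth in the wrist picture
for n,P in(("jar",(537,-222,10)),("jar rim",(537,-222,60))): print(n,proj(w,np.array(P)))
st=ctrl.state(); M=R.from_rotvec(st["eef_rot"]).as_matrix(); print("lip px",proj(w,st["tcp_pos"]+M@LIP),"floor px",proj(w,st["tcp_pos"]+M@np.array([25,0,25])))
E
python3 mv.py 468 -10 190 54.8 0
```

```text
[[ 86  68  67  70  77  78  77  77  76  69  32  19  29]
 [ 47  66  71  79  79  77  76  75  77  77  69  25  22]
 [ 43  68  77  78  77  76  78  78  77  76  77  44  20]
 [ 43  71  77  77  76  78  77  76  76  76  75  66  22]
 [ 42  75  76  77  77  77  76  77  76  75  77  70  21]
 [ 31  72  78  77  76  76  76  76  77  77  77  67  21]
 [ 23  62  74  75  76  75  76  77  78  76  75  54  28]
 [ 37  30  70  74  75  77  77  77  76  77  69  33  69]
 [ 93  25  31  68  75  77  76  76  75  72  46  78 120]]
[[54 52 45 45 45 51 62 67 70 72 74 75 73]
 [62 70 46 46 45 45 44 52 67 73 75 76 77]
 [61 53 49 46 45 45 44 43 45 63 74 76 77]
 [62 63 62 61 56 47 45 44 42 42 55 74 75]
 [63 63 63 62 62 60 55 47 44 44 41 49 71]
 [63 63 63 62 62 61 60 59 51 45 56 47 52]
 [63 63 63 63 62 62 60 60 58 54 58 66 40]
 [63 63 63 63 62 62 61 60 59 55 53 46 43]
 [63 64 63 63 63 62 61 61 60 58 54 50 43]]
jar [[290.4 258. ]]
jar rim [[295.2 282.7]]
lip px [[260.3 407.7]] floor px [[260.3 190.7]]
turn [-0.2 -0.3  0.1] shift cm [  2.36 -14.01  -0.11] tcp [ 569.  -109.9  188.2] F [-0.1  0.3 -2.4] j [-0.25  0.43  1.81  0.01  0.91  0.36] w 55.7 t 17.15
```

Request:
{"name": "carry_out", "arguments": {"plan": [0,0,0,0.4,-2.2,0,5,0,0,0,1,-6,0,5,0,0,0,1.8,-10,0,5,0,0,0,2.3,-13,0,5,0,0,0,2.4,-14,0,5]}}

```text
time_s: 17.57
tcp_pos: [465.0, -8.8, 188.4]
eef_rot: [-2.783, -1.44, -0.002]
contact_force: [1.0, -0.1, -2.1]
grip_width: 55.7
finger_force: 54.0
```

Request:
{"name": "carry_out", "arguments": {"plan": [0,0,0,0,0,3,5,0,0,0,0,0,6,5,0,0,0,0,0,9,5,0,0,0,0,0,12,5,0,0,0,0,0,13.5,5]}}

```text
time_s: 17.98
tcp_pos: [467.9, -10.4, 51.1]
eef_rot: [-2.785, -1.44, -0.002]
contact_force: [-1.7, 0.3, -1.7]
grip_width: 55.2
finger_force: 54.0
```

```bash
python3 mv.py 468 -10 28 54.8 0; python3 - <<'E'
from station import ctrl
from ph import *
np.set_printoptions(linewidth=200)
t=ctrl.snapshot("top"); np.savez("pics/top10.npz",**t)
g=cv2.cvtColor(t["image"],cv2.COLOR_RGB2GRAY).astype(int); print(g[180:205:1,311:338])
E
```

```text
turn [-0.3 -0.2 -0.1] shift cm [0.03 0.   2.31] tcp [467.9 -10.4  51.1] F [-1.7  0.3 -1.7] j [-0.09  0.52  2.16  0.01  0.47  0.51] w 55.2 t 17.9833
[[168 166 161 143 111  76  49  36  39  41  38  37  38  39  30  26  25  24  24  24  34  52  85 117 157 167 169]
 [166 154 138 108  77  48  46  54  66  70  65  65  65  66  49  43  39  29  23  23  22  28  47  84 126 158 167]
 [161 133  87  76  57  59  71  73  74  76  76  76  77  77  75  72  68  48  31  24  25  23  28  48  89 126 159]
 [136  87  64  66  68  73  75  76  78  83  84  84  84  84  83  82  81  74  52  34  25  24  23  30  54  94 133]
 [ 94  65  74  73  74  75  77  78  84  85  85  86  84  83  84  83  84  82  75  55  36  25  22  23  32  67 122]
 [ 65  62  72  74  75  78  84  85  85  85  85  84  84  84  83  83  83  83  83  77  55  31  24  22  24  48  95]
 [ 51  75  72  74  79  84  86  87  86  85  85  83  83  83  83  83  84  84  85  83  76  52  29  22  22  36  74]
 [ 50  74  68  76  84  86  85  85  85  83  84  83  83  83  85  85  85  84  84  83  82  73  41  25  24  30  57]
 [ 49  73  75  77  85  86  85  84  84  83  83  83  84  85  85  8
[... 1123 characters left out ...]
 155 100  67  40  45  75 109 148]
 [ 72  33  24  34  56  76  79  81  82  84  84  85  84  83  82  79  86 144 181 178 119  55  49  69  98 126 151]
 [102  52  28  24  33  55  75  78  82  84  85  83  83  84  83  82  89 126 153 149  97  64  85 104 131 146 156]
 [121  85  50  30  24  30  49  71  74  80  81  82  83  82  81  81  77  73  89  81  67  93 122 143 147 153 166]
 [157 123 101  61  32  25  27  35  50  72  75  74  79  79  78  76  74  70  73  79  91 120 144 148 150 156 168]
 [168 164 154 115  68  47  31  25  27  34  43  57  69  75  75  75  71  62  71  96 125 144 147 150 156 166 168]
 [169 169 167 156 122 101  65  45  38  33  32  33  38  41  45  55  63  83 112 141 146 148 150 156 166 168 169]]
```

All three balls are in the jar, showing as bright spots at top-view (328,195), (332,195) and (330,199), and the jar hasn't moved. I'll set the scoop down now.

Request:
{"name": "carry_out", "arguments": {"plan": [0,0,0,0,0,0.8,5,0,0,0,0,0,1.5,5,0,0,0,0,0,2.1,5,0,0,0,0,0,2.3,5,0,0,0,0,0,2.3,5]}}

```text
time_s: 18.45
tcp_pos: [468.9, -9.1, 30.8]
eef_rot: [-2.785, -1.444, -0.004]
contact_force: [0.0, 0.1, -2.1]
grip_width: 55.6
finger_force: 54.1
```

```bash
python3 mv.py 468 -10 28 54.8 0
```

```text
turn [-0.2 -0.3  0. ] shift cm [-0.13 -0.02  0.28] tcp [468.9  -9.1  30.8] F [ 0.   0.1 -2.1] j [-0.09  0.56  2.16  0.01  0.42  0.51] w 55.6 t 18.45
```

Request:
{"name": "carry_out", "arguments": {"plan": [0,0,0,0,0,0.1,5,0,0,0,0,0,0.2,5,0,0,0,0,0,0.3,5,0,0,0,0,0,0.3,5,0,0,0,0,0,0.3,5]}}

```text
time_s: 18.87
tcp_pos: [469.1, -8.9, 28.1]
eef_rot: [-2.785, -1.444, -0.005]
contact_force: [-0.4, 0.4, 4.9]
grip_width: 55.4
finger_force: 54.6
```

```bash
python3 mv.py 468 -10 28 54.8 0
```

```text
turn [-0.2 -0.3  0. ] shift cm [-0.15 -0.02  0.01] tcp [469.1  -8.9  28.1] F [-0.4  0.4  4.9] j [-0.09  0.57  2.16  0.01  0.41  0.51] w 55.4 t 18.8667
```

It's on the worktop: contact force went from −2 to +5 N. Next I'll open, retreat straight up and check.

Request:
{"name": "carry_out", "arguments": {"plan": [0,0,0,0,0,0,6.5,0,0,0,0,0,0,7.5,0,0,0,0,0,0,8.5,0,0,0,0,0,0,8.5,0,0,0,0,0,0,8.5]}}

```text
time_s: 19.28
tcp_pos: [468.8, -8.9, 27.7]
eef_rot: [-2.784, -1.444, -0.004]
contact_force: [-0.4, -0.2, -0.3]
grip_width: 85.3
finger_force: 0.0
```

Request:
{"name": "carry_out", "arguments": {"plan": [0,0,0,0,0,-2,8.5,0,0,0,0,0,-5,8.5,0,0,0,0,0,-9,8.5,0,0,0,0,0,-13,8.5,0,0,0,0,0,-17,8.5]}}

```text
time_s: 19.7
tcp_pos: [468.1, -9.8, 199.5]
eef_rot: [-2.784, -1.444, -0.003]
contact_force: [0.3, 0.2, -0.1]
grip_width: 85.2
finger_force: 0.0
```

Request:
{"name": "carry_out", "arguments": {"plan": [0,0,0,-2,0,-3,8.5,0,0,0,-5,0,-6,8.5,0,0,0,-7,0,-9,8.5,0,0,0,-8,0,-9,8.5,0,0,0,-8,0,-9,8.5]}}

```text
time_s: 20.12
tcp_pos: [422.5, -77.2, 288.8]
eef_rot: [-2.788, -1.443, -0.007]
contact_force: [0.7, -0.7, -0.5]
grip_width: 84.7
finger_force: 0.0
```

```bash
python3 - <<'E'
from station import ctrl
from ph import *
np.set_printoptions(precision=1,suppress=True)
q=ctrl.snapshot("top"); o=dict(np.load("pics/top0.npz")); w=ctrl.snapshot("wrist"); np.savez("pics/wrist11.npz",**w)
d=np.abs(q["image"].astype(int)-o["image"]).sum(2)>90; d=cv2.morphologyEx(d.astype(np.uint8),cv2.MORPH_OPEN,np.ones((2,2)))
n,l,s,c=cv2.connectedComponentsWithStats(d)
print([(s[i].tolist()) for i in range(1,n) if s[i,4]>6 and s[i,1]<258])
g=31; th,p=phase(q); m=p[2:8].mean(0); T=[]
for k in range(8):
    cc=g+45*k; e=(th-cc+180)%360-180; wd=abs(e)<14; dd=e[wd]; v=m[wd]
    b=np.percentile(v,80); dep=np.clip(b-v-.3*(b-v.min()),0,None); T.append((cc%360,float((dep*dd).sum()/dep.sum()),float(b-v.min()),float((dep>0).sum()*.5)))
T=np.array(T); ok=T[(T[:,3]<13)&(T[:,2]>25)]; a=np.radians(ok[:,0]); A=np.c_[np.ones(len(a)),-np.sin(a),np.cos(a)]
print("phase",g+np.linalg.lstsq(A,ok[:,1],rcond=None)[0][0],len(ok))
# expected scoop outline px in wrist view
u=np.array([.576,.817]); ctr=np.array([474.,1.])
print("back, lip px",proj(w,[np.r_[ctr+42*u,66],np.r_[ctr-76*u,66]]))
st=ctrl.state();print(st["tcp_pos"],st["contact_force"],st["time_s"])
E
```

```text
[[208, 147, 8, 12, 63], [194, 151, 7, 8, 31], [216, 157, 13, 10, 63], [183, 163, 13, 22, 143], [244, 163, 268, 221, 25731], [220, 174, 10, 6, 28], [327, 180, 11, 20, 63], [198, 182, 7, 11, 47], [252, 197, 4, 2, 8], [244, 200, 12, 12, 51], [256, 208, 6, 7, 28], [296, 251, 26, 8, 124]]
phase 31.867573152787113 5
back, lip px [[256.2  39.4]
 [256.2 146.5]]
[422.5 -75.7 287. ] [0.7 0.5 0.1] 20.2167
```

```bash
python3 -c "
from station import ctrl
print(ctrl.close_job())"
```

```text
the job is handed in; nothing more can be done
None
```

I handed the job in at about 20 s: the wheel's loaded pocket sits within about 1° of the drop hole, all three balls are in the jar, and the empty scoop is back on the worktop about 15 mm in front of its old spot. The last checks were by image numbers only: the jar hadn't moved when the balls were counted in it and the timer looked unshifted at the end, but the other bench items and the scoop standing upright were not separately confirmed.

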